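# Shut and lock the small-parts cabinet

### The job

Shut up the small-parts cabinet: with the fingertips push the three drawers that stand out fully home, and only then push the locking bar on top by its tab, to the left as seen from the robot, as far as it goes so that its lugs stand in front of the drawers. Everything is only pushed: pick nothing up, and leave the other things on the bench and on the cabinet where they are.

Things in the scene. Friction and masses are not known exactly. Their poses are not given: they have to be found in the camera images.
- cabinet: grey small-parts cabinet fixed to the bench, 160 mm deep (x), 324 wide (y), 120 high. Origin: centre of its underside; z up, +x from its drawer face to its back. The face looks towards the robot, at x = -80 mm. Two rows of three white drawers; the lower row is shut and no part of the job. On its top: the locking bar in front, a tape roll and a jar over 90 mm behind the face.
- left_front (a point): White left drawer, upper row: the point is the centre of the outer face of its front panel (76 mm wide, 52 high, 4 thick; it looks to the cabinet's -x). It always lies at the cabinet's y = 100 mm, 88 mm above the bench. A thin finger lip, 30 mm wide, juts 12 mm out of the face 22 mm below this point: push the face above the lip. Axes as the cabinet's.
- drawer_left (a joint): how far the left drawer stands out, in m: 0 = fully home (front flush with the cabinet's face), up to 0.1 = out; it slides along the cabinet's x, +x being inwards. It starts 0.03 to 0.08 out, takes about 2 N to slide, stays where it is left and meets a hard stop at 0.
- middle_front (a point): White middle drawer, upper row: the point is the centre of the outer face of its front panel (76 mm wide, 52 high, 4 thick; it looks to the cabinet's -x). It always lies at the cabinet's y = 0 mm, 88 mm above the bench. A thin finger lip, 30 mm wide, juts 12 mm out of the face 22 mm below this point: push the face above the lip. Axes as the cabinet's.
- drawer_middle (a joint): how far the middle drawer stands out, in m: 0 = fully home (front flush with the cabinet's face), up to 0.1 = out; it slides along the cabinet's x, +x being inwards. It starts 0.03 to 0.08 out, takes about 2 N to slide, stays where it is left and meets a hard stop at 0.
- right_front (a point): White right drawer, upper row: the point is the centre of the outer face of its front panel (76 mm wide, 52 high, 4 thick; it looks to the cabinet's -x). It always lies at the cabinet's y = -100 mm, 88 mm above the bench. A thin finger lip, 30 mm wide, juts 12 mm out of the face 22 mm below this point: push the face above the lip. Axes as the cabinet's.
- drawer_right (a joint): how far the right drawer stands out, in m: 0 = fully home (front flush with the cabinet's face), up to 0.1 = out; it slides along the cabinet's x, +x being inwards. It starts 0.03 to 0.08 out, takes about 2 N to slide, stays where it is left and meets a hard stop at 0.
- bar_tab (a point): centre of the upright steel tab on the locking bar, near the bar's right (-y) end: 22 mm deep (cabinet's x), 8 thick (cabinet's y), 22 high above the bar. This point is 11 mm below the tab's top, 137 mm above the bench. Right of the tab the flat bar runs on for 16 mm at 11 mm below this point. Axes as the cabinet's.
- bar_mid (a point): middle of the locking bar, on the cabinet's top: a flat steel strip 22 mm deep, 300 long, along the cabinet's y, its upper face 6 mm above the cabinet's top, its centre line 23 mm behind the face. Three lugs, 12 mm wide, reach over the front edge and hang 22 mm down, 6 to 10 mm ahead of the face; unlocked they hang beside the drawers, locked in front of the middle of each.
- bar (a joint): travel of the locking bar in m along the cabinet's +y (to the left seen from the robot): 0 = unlocked, 0.05 = locked, a hard stop. It starts at 0 to 0.005, takes about 2 N to slide and stays where it is left.
- solder_reel: Bystander, loose: reel of solder standing on its end on the bench, 60 mm across, 50 mm high. Origin: centre of its underside.
- flux_bottle: Bystander, loose: small capped bottle on the bench, 40 mm across, 85 mm high. Origin: centre of its underside.
- multimeter: Bystander, loose: black hand multimeter lying flat on the bench, 150 x 75 x 42 mm, long side along its x. Origin: centre of its underside.
- screwdriver: Bystander, loose: screwdriver lying on the bench along its x, handle to its -x, about 200 mm long, 30 mm thick.
- mug: Bystander, loose: white mug, 80 mm across, 90 mm high, handle at its +y. Origin: centre of its underside.
- tape_roll: Bystander, loose: roll of tape lying flat on top of the cabinet towards its back, 60 mm across, 18 mm high. Origin: centre of its underside.
- screw_jar: Bystander, loose: lidded jar on top of the cabinet towards its back, 48 mm across, 55 mm high. Origin: centre of its underside.

How it is judged (in metres and radians):
On the way, in this order (a step that is already met when the one before it is completed fails the run):
1. all three upper drawers are fully home while the bar is still unlocked (value of joint each of drawer_left, drawer_middle, drawer_right below 0.004 m and value of joint bar below 0.02 m), for 0.2 s.
2. the locking bar is pushed across to its stop (value of joint bar above 0.046 m), for 0.2 s.
At the end, for the whole second after the job is handed in: All three upper drawers stand within 4 mm of fully home, the locking bar is within 4 mm of its locked stop, and every bystander is at rest within 20 mm of where it began (value of joint each of drawer_left, drawer_middle, drawer_right below 0.004 m and value of joint bar above 0.046 m and distance of each of solder_reel, flux_bottle, multimeter, screwdriver, mug, tape_roll, screw_jar from where it was at the start of the episode below 0.02 m and linear speed of each of solder_reel, flux_bottle, multimeter, screwdriver, mug, tape_roll, screw_jar below 0.02 m/s); the robot touches nothing.
It fails at once if the bar is pushed across (over 20 mm) while a drawer still stands out (over 8 mm) (value of joint bar above 0.02 m and value of joint any of drawer_left, drawer_middle, drawer_right above 0.008 m).
It fails at once if a bystander is picked up, knocked over or shifted by more than 20 mm (distance of any of solder_reel, flux_bottle, multimeter, screwdriver, mug, tape_roll, screw_jar from where it was at the start of the episode above 0.02 m or angle between any of solder_reel, flux_bottle, multimeter, mug, tape_roll, screw_jar's own z axis and vertical above 0.5 rad).
It also fails if it takes over 61 s, if anything falls off the work surface, if the arm or the gripper's body presses on something with over 40 N, if the wrist force passes 120 N, or if a joint passes its speed limit or range.

### The arm

A 6-joint arm with a two-finger parallel gripper is mounted at the origin on the work surface. World frame = base frame: x ahead of the robot, y to its left, z up, the work surface at z = 0. Lengths are in mm, angles in rad, forces in N, time in s.
With the tool pointing down it reaches from about 350 to 875 mm from the base axis. Payload 4.2 kg.
Tool frame: the origin (TCP) lies midway between the tips of the shut fingers; the grasp point (between the pads) lies 19 mm behind it; x points along the fingers, y is the direction in which the jaws open and shut, and the axes are right-handed (so a half turn about x gives the same grasp; the last joint's range is limited). The gripper opens to 85 mm and grips with 20 to 120 N. Pads are 22 mm wide; open, the fingers measure 114 mm over their backs; the gripper's body (76 mm by 85 mm) begins 54 mm behind the grasp point. The pads swing forward as they close: fully open they stand 13 mm farther back than shut.
Start: joints at [1.557, 0.385, 0.008, 0, -1.194, -0.259], TCP at [168.361, 601.875, 194.512] pointing down, gripper open.
Joint ranges: [-3.14, 3.14], [-1.21, 2.06], [-1.07, 1.41], [-3.16, 2.05], [-2.99, -0.16], [-3.1, 3.1]. Speed limits (rad/s): [2.79, 2.79, 3.14, 3.14, 3.14, 3.14].

### API

Orientations are given as a unit quaternion [x, y, z, w].
In Python, from bench import readout, imaging, arm gives the robot as it stands.
- The arm moves only by the tool arm_command, never from a script. Its argument "increments" is a list of rows, each a list of 3 entries, a list of its own where there are three numbers: the turn, a rotation vector about the world's x, y, z in degrees, then the shift along the world's x, y, z in mm, then the closure, from 0 (fully open) to 1 (shut). In form: [[[ax, ay, az], [tx, ty, tz], fingers], ...]. A call has exactly 5 rows; each row is the pose to reach, as a shift and turn from the pose measured when the call began; what a row does not reach only later rows make up. A row lasts 1/10 s, in which the tool goes at most 50 mm and 8.59 degrees, less where a joint would pass 70% of its speed; a pose out of reach is approached as far as the arm can. A call with a gripper value outside its range is refused whole. The fingers move at their own pace and stop on an object; the grip force is fixed at half the most. Time passes only in rows, so rows that repeat a pose let the fingers close, or fill a call up. It gives the time, the measured TCP pose, the force and the opening at its end, in the units of the state.
- readout.read_state(): the state, without advancing time (a new reading comes with each control period).
- imaging.get_image(name): name is "scene" or "top" or "wrist"; returns (picture, depth): 420x560x3 uint8, blue, green, red; 420x560 float32, mm along the optical axis (not along the pixel's ray), 0 where there is no reading.
- imaging.camera_info(name): a dict with "vfov" (degrees; the focal length in pixels is half the picture's height over the tangent of half this angle, whatever the lens; pixels are square), "cx", "cy" (the principal point, pixels), "D" ([k1, k2, p1, p2, k3] as OpenCV has them; the pictures are not rectified), "eye" and "rotation" of the camera in the world; the wrist camera has in their place "T_tool_cam" (4x4, takes a point from camera to tool coordinates, whose origin is the TCP and whose axes are the tool frame's). Camera axes: x right, y down, z forward; pixel columns grow to the right and rows downward; lengths in mm; the calibration is good to about 2 mm. A picture is of the moment at which its call begins: read the wrist's pose just before it. camera_info takes no time and is no camera call.
- arm.job_done(): hands the job in, once; it reports no verdict.
The state is a dict: "clock": time; "joints": joint angles; "joint_vel": joint speeds; "joint_efforts": joint torques, N m; "position": TCP position; "ee_rot": TCP orientation; "contact_force": force on the tool from outside, world axes, zero at the start; "wrist_torque": the same for the moment, N m; "gripper_width": finger opening in mm.
Only numpy, scipy, OpenCV 4.12 (cv2) and the standard library are available. Lean on these libraries where they do the work, as an engineer would, in place of code of your own. Each camera call takes 0.05 s, during which the arm holds its last target. There are 200 camera calls.

## Working session

There is one attempt and no reset: what is moved stays moved. The work goes in short steps, Python scripts to look and compute and a tool call to move; the robot and the scene stay as the last step left them, time stands still between calls to the robot, and variables do not carry over. Pictures are saved under pics/ and viewed, about 8 in all and at most 12, crops included, and the job is handed in when it is done.

Besides the shell and the picture viewer there is one more tool, called after "Request:" as name(argument=value, ...) on one line, values as JSON. arm_command: Moves the arm, as the interface text tells. Its arguments: {"type":"object","properties":{"increments":{"type":"array","items":{"type":"array"}}},"required":["increments"]}

```bash
mkdir -p pics; cat > h.py <<'E'
import numpy as np, cv2
from bench import readout, imaging, arm
def cam(name):
    i=imaging.camera_info(name); f=210/np.tan(np.radians(i['vfov'])/2)
    K=np.array([[f,0,i['cx']],[0,f,i['cy']],[0,0,1]]); D=np.array(i['D'],float)
    if 'eye' in i: R=np.array(i['rotation'],float); e=np.array(i['eye'],float)
    else:
        from scipy.spatial.transform import Rotation as Ro
        s=readout.read_state(); T=np.array(i['T_tool_cam']); Rt=Ro.from_quat(s['ee_rot']).as_matrix()
        R=Rt@T[:3,:3]; e=Rt@T[:3,3]+np.array(s['position'])
    return K,D,R,e
def rays(c,uv):
    K,D,R,e=c; n=cv2.undistortPoints(np.array(uv,float).reshape(-1,1,2),K,D).reshape(-1,2)
    return np.c_[n,np.ones(len(n))]@R.T
def onz(c,uv,z):
    r=rays(c,uv); return c[3]+r*((z-c[3][2])/r[:,2])[:,None]
def cloud(c,d):
    v,u=np.mgrid[:420,:560]; r=rays(c,np.c_[u.ravel(),v.ravel()])
    return (c[3]+r*d.reshape(-1,1)).reshape(420,560,3)
E
python3 - <<'E'
from h import *
ims=[]
for n in("scene","top"):
    c=cam(n); p,d=imaging.get_image(n); cv2.imwrite(f'pics/{n}0.png',p); np.savez(f'{n}0.npz',p=p,d=d)
    print(n,c[3].round(),c[2].round(2).tolist(),(d>0).mean())
print(readout.read_state())
E
```

```text
scene [1058. -317.  953.] [0.85, 0.44, -0.14, -0.26] 0.9960671768707483
top [ 344.  -18. 1263.] [0.72, -0.69, 0.07, -0.07] 0.9958886054421768
{'clock': 0.1, 'joints': array([ 1.55661309e+00,  3.85478792e-01,  6.77917760e-03, -4.14782882e-04,
       -1.19400215e+00, -2.58593682e-01]), 'joint_vel': array([-0.0005125 , -0.00188811,  0.00332999,  0.00229319,  0.00103624,
       -0.00099217]), 'joint_efforts': array([-1.87560759e-04, -3.93318129e+01,  1.88928080e+01,  4.19797406e+00,
       -2.60230241e-03,  5.98957641e-06]), 'position': array([168.21642173, 601.33071227, 193.5410967 ]), 'ee_rot': array([-0.70047938,  0.09688129,  0.70058572,  0.09551076]), 'contact_force': array([ 0.03099588, -0.47820833, -0.16481671]), 'wrist_torque': array([-0.01976492,  0.02513804,  0.00885499]), 'gripper_width': 85.60236251443865}
```

View pics/scene0.png

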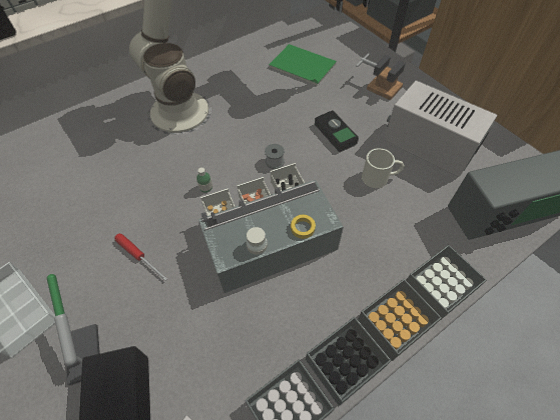

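View pics/top0.png

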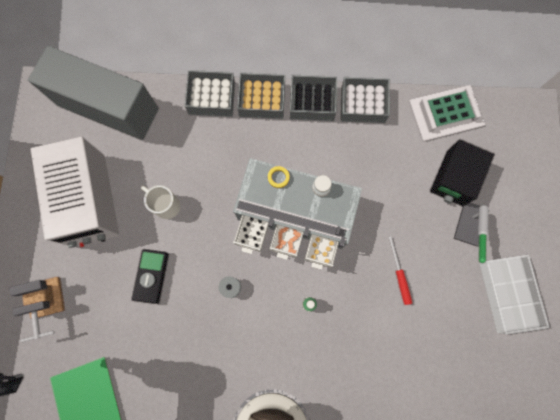

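Scene view: the cabinet is centred near (270,235), with the three upper drawers out towards the robot. The reel is at (275,155), the flux bottle at (204,180) and the multimeter at (337,130). In the top view the drawers are at (251,233), (288,240) and (322,250), the reel at (230,287) and the bottle at (310,304). "rotation" turns out to be a quaternion, so I'll fix the helper and measure.

```bash
sed -i "s/^import numpy as np, cv2/import numpy as np, cv2\nfrom scipy.spatial.transform import Rotation as Ro/; s/R=np.array(i\['rotation'\],float)/R=Ro.from_quat(i['rotation']).as_matrix()/; /^        from scipy/d" h.py
cat > m.py <<'E'
from h import *
def fit(n,p,d,show=True):
    c=cam(n); P=cloud(c,d); z=P[...,2]
    ok=(d>0)
    return c,P,ok
if __name__=="__main__":
    for n in("top","scene"):
        f=np.load(f'{n}0.npz'); c,P,ok=fit(n,f['p'],f['d']); z=P[...,2]
        near=ok&(P[...,0]>250)&(P[...,0]<800)&(abs(P[...,1])<330)
        print(n,'bench z',np.median(z[ok&(z<20)&(z>-20)]))
        m=(near&(abs(z-121)<6)).astype(np.uint8)
        k,l,s,_=cv2.connectedComponentsWithStats(m); j=1+s[1:,4].argmax()
        Q=P[l==j][:,:2].astype(np.float32); print(' top rect',cv2.minAreaRect(Q),len(Q))
        for nm,lo,hi in(('objs',25,200),):
            m=(near&(z>lo)).astype(np.uint8); k,l,s,_=cv2.connectedComponentsWithStats(m)
            for j in range(1,k):
                if s[j,4]>25:
                    q=P[l==j]; print(' ',s[j].tolist(),q.mean(0).round(),q.min(0).round(),q.max(0).round())
E
python3 m.py
```

```text
top bench z -0.1275949631938147
 top rect ((618.7736206054688, -41.59808349609375), (324.0188293457031, 171.26931762695312), 76.76502990722656) 5668
  [233, 158, 129, 111, 9343] [591. -35. 110.] [ 443. -217.   26.] [738. 133. 180.]
  [164, 188, 15, 29, 186] [605. 315.  64.] [578. 306.  25.] [648. 330.  98.]
  [163, 252, 5, 25, 42] [446. 328.  31.] [405. 324.  26.] [473. 330.  40.]
  [218, 276, 22, 22, 361] [382. 138.  50.] [354. 109.  42.] [412. 168.  57.]
  [302, 297, 15, 15, 174] [345. -87.  63.] [ 326. -107.   29.] [364. -69.  89.]
scene bench z 0.9021128354279426
 top rect ((618.1131591796875, -42.1822509765625), (324.81317138671875, 173.09300231933594), 76.55580139160156) 6044
  [327, 132, 15, 16, 39] [447. 327.  31.] [402. 323.  25.] [475. 330.  37.]
  [265, 144, 20, 19, 292] [385. 134.  47.] [350. 106.  25.] [411. 165.  57.]
  [363, 155, 22, 29, 328] [624. 314.  61.] [581. 305.  25.] [651. 330.  95.]
  [199, 163, 145, 127, 11150] [617. -47. 109.] [ 447. -219.   25.] [737. 132. 180.]
  [197, 168, 15, 21, 228] [353. -93.  57.] [ 331. -111.   26.] [366. -72.  90.]
```

```bash
cat > cab.py <<'E'
from h import *
yaw=np.radians(-13.3); C=np.array([623.4,-43.1,0]); RC=Ro.from_euler('z',yaw).as_matrix()
w2c=lambda P:(P-C)@RC
c2w=lambda p:C+np.asarray(p,float)@RC.T
E
python3 - <<'E'
from cab import *
for n in("top","scene"):
    f=np.load(f'{n}0.npz'); P=w2c(cloud(cam(n),f['d'])); X,Y,Z=np.moveaxis(P,2,0)
    t=(abs(Z-120)<4)&(abs(Y)<175)&(X>-95)&(X<95)
    q=P[t]; print(n,'back',np.percentile(q[:,0],99.5),'y',np.percentile(q[:,1],[.5,99.5]))
    for y in(-40,40): 
        s=t&(abs(Y-y)<120); 
    for nm,y0 in(('left',100),('mid',0),('right',-100)):
        s=(abs(Z-110)<8)&(abs(Y-y0)<30)&(X<-84)&(X>-190)
        print(nm,s.sum(),np.percentile(X[s],[0,5,20,50]).round(1), 'Yrange',[round(float(v)) for v in np.percentile(Y[(abs(Z-110)<8)&(abs(Y-y0)<48)&(X<-100)],[1,99])])
    s=(Z>130)&(Z<160)&(X<-30)&(X>-100)&(abs(Y)<170); q=P[s]; print('tab',len(q),q.min(0).round(1),q.max(0).round(1),np.median(q,0).round(1))
    s=(Z>100)&(X<-84)&(X>-96)&(abs(Y)<170); q=P[s]; print('lugs Y',np.unique((q[:,1]//6*6)).tolist())
    # back edge yaw check
    a=[ (y,np.percentile(X[t&(abs(Y-y)<8)],99)) for y in range(-150,151,20)]; print('slope deg',np.degrees(np.arctan(np.polyfit(*zip(*a),1)[0])))
p=np.load('top0.npz')['p'][150:330,190:400]; cv2.imwrite('pics/crop1.png',cv2.resize(p,None,fx=3.3,fy=3.3,interpolation=cv2.INTER_CUBIC))
E
```

```text
top back 79.19187363327049 y [-160.07938563  161.03816882]
left 40 [-160.3 -160.1 -159.8 -158.4] Yrange [63, 136]
mid 43 [-148.8 -148.6 -148.3 -146.9] Yrange [-37, 36]
right 42 [-148.5 -148.4 -148.  -147.1] Yrange [-136, -63]
tab 56 [ -86.5 -129.3  130. ] [-43.6 138.  151. ] [ -58.4 -121.8  132.8]
lugs Y [-156.0, -150.0, -144.0, -138.0, -66.0, -54.0, -48.0, -42.0, -36.0, 30.0, 36.0, 48.0, 54.0, 60.0, 132.0]
slope deg 0.5152643829864444
scene back 79.45977485103238 y [-161.5898387   160.22021095]
left 80 [-162.1 -160.7 -159.2 -157.2] Yrange [62, 136]
mid 88 [-150.2 -148.7 -147.  -145.8] Yrange [-38, 36]
right 91 [-150.4 -148.9 -147.4 -145.9] Yrange [-146, -64]
tab 45 [ -69.9 -130.7  130. ] [-45.  141.4 151.6] [ -54.8 -126.3  146.6]
lugs Y [-156.0, -150.0, -144.0, -138.0, -54.0, -48.0, -42.0, 30.0, 42.0, 48.0, 54.0, 108.0]
slope deg -0.2079832138921055
```

View pics/crop1.png

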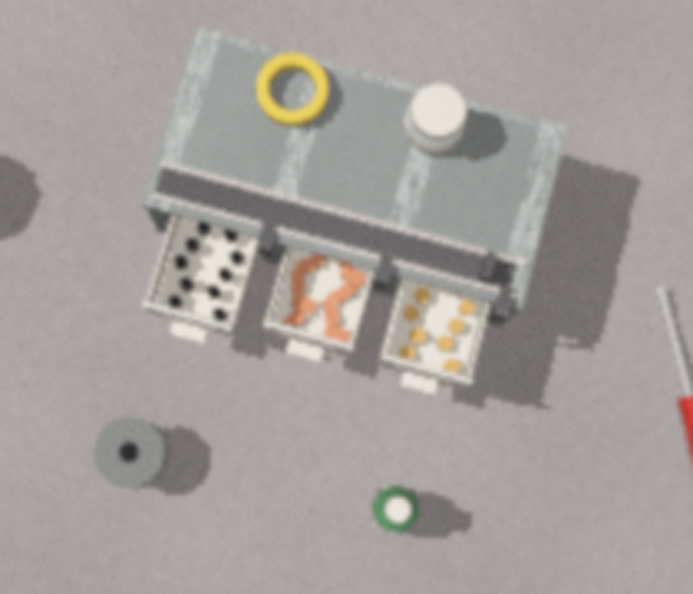

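The crop shows the left, middle and right drawers at about (205,275), (320,300) and (435,335), standing out roughly 80, 68 and 68 mm. The bar tab is at (495,262). The lugs hang beside the drawers at cabinet y ≈ -150, -50 and 50, so the bar is near 0. Next I'll work out the waypoints.

```bash
cat > wp.py <<'E'
from cab import *
import sys
def go(p):
    s=readout.read_state(); print(p,'delta',(c2w(p)-s['position']).round(1))
def st():
    s=readout.read_state(); R=Ro.from_quat(s['ee_rot']).as_matrix()
    j=R[:,1]; a=(np.degrees(np.arctan2(j[1],j[0]))-(-13.3)+90)%180-90
    print('t',s['clock'],'cab pos',w2c(s['position']).round(1),'approach',R[:,0].round(3),'jaw yaw in cab deg',a.round(1),'F cab',(s['contact_force']@RC).round(1),'w',round(s['gripper_width'],1),'j',np.round(s['joints'],2))
if __name__=="__main__":
    st()
    for a in sys.argv[1:]: go([float(v) for v in a.split(',')])
    
E
python3 wp.py -- 2>/dev/null; python3 - <<'E'
from wp import *
st()
for p in([-205,100,190],[-205,100,92],[-190,0,92],[-190,-100,92]): go(p)
for n in ((382,138,0),(348,-90,0)): print(w2c(np.array(n)).round())
print((RC@[1,0,0]).round(3),(RC@[0,1,0]).round(3))
E
```

```text
t 0.1 cab pos [-591.2  522.4  193.5] approach [-0.    -0.002 -1.   ] jaw yaw in cab deg 87.7 F cab [ 0.1 -0.5 -0.2] w 85.6 j [ 1.56  0.39  0.01 -0.   -1.19 -0.26]
t 0.1 cab pos [-591.2  522.4  193.5] approach [-0.    -0.002 -1.   ] jaw yaw in cab deg 87.7 F cab [ 0.1 -0.5 -0.2] w 85.6 j [ 1.56  0.39  0.01 -0.   -1.19 -0.26]
[-205, 100, 190] delta [ 278.7 -500.    -3.5]
[-205, 100, 92] delta [ 278.7 -500.  -101.5]
[-190, 0, 92] delta [ 270.3 -600.7 -101.5]
[-190, -100, 92] delta [ 247.3 -698.  -101.5]
[-277.  121.    0.]
[-257. -109.    0.]
[ 0.973 -0.23   0.   ] [0.23  0.973 0.   ]
```

Request:
arm_command(increments=[[[0, 0, 2.3], [24, -44, 0], 1], [[0, 0, 2.3], [48, -87, 0], 1], [[0, 0, 2.3], [72, -130, 0], 1], [[0, 0, 2.3], [96, -173, 0], 1], [[0, 0, 2.3], [120, -215, 0], 1]])

```text
clock: 0.6
position: [288.6, 384.1, 193.2]
ee_rot: [-0.702, 0.083, 0.702, 0.081]
contact_force: [0.7, 0.8, 0.0]
gripper_width: 12.4
```

```bash
python3 wp.py -205,100,190
```

```text
t 0.6 cab pos [-424.1  338.7  193.2] approach [-0.001 -0.003 -1.   ] jaw yaw in cab deg 90.0 F cab [0.5 1.  0. ] w 12.4 j [ 1.27  0.14 -0.33  0.   -1.1   0.07]
[-205.0, 100.0, 190.0] delta [ 158.3 -282.7   -3.2]
```

Request:
arm_command(increments=[[[0, 0, 0], [24, -43, 0], 1], [[0, 0, 0], [48, -86, 0], 1], [[0, 0, 0], [72, -129, 0], 1], [[0, 0, 0], [96, -171, 0], 1], [[0, 0, 0], [115, -205, 0], 1]])

```text
clock: 1.1
position: [403.9, 176.7, 193.1]
ee_rot: [-0.702, 0.083, 0.703, 0.081]
contact_force: [1.2, 1.2, -2.1]
gripper_width: -0.2
```

```bash
python3 wp.py -205,100,190 -205,100,92
```

```text
t 1.1 cab pos [-264.2  163.5  193.1] approach [-0.001 -0.003 -1.   ] jaw yaw in cab deg 89.9 F cab [ 0.9  1.4 -2.1] w -0.2 j [ 0.78  0.07 -0.42  0.   -1.09  0.55]
[-205.0, 100.0, 190.0] delta [ 43.  -75.4  -3.1]
[-205.0, 100.0, 92.0] delta [  43.   -75.4 -101.1]
```

Request:
arm_command(increments=[[[0, 0, 0], [22, -38, 0], 1], [[0, 0, 0], [43, -75, 0], 1], [[0, 0, 0], [43, -75, -35], 1], [[0, 0, 0], [43, -75, -70], 1], [[0, 0, 0], [43, -75, -101], 1]])

```text
clock: 1.6
position: [446.5, 100.8, 90.6]
ee_rot: [-0.702, 0.084, 0.703, 0.082]
contact_force: [0.7, 0.8, 0.4]
gripper_width: 0.2
```

```bash
python3 - <<'E'
from wp import *
st(); p,d=imaging.get_image("wrist"); cv2.imwrite('pics/w1.png',p)
E
```

```text
t 1.6 cab pos [-205.3   99.3   90.6] approach [-0.002 -0.003 -1.   ] jaw yaw in cab deg 89.8 F cab [0.5 0.9 0.4] w 0.2 j [ 0.58  0.22 -0.53  0.   -0.82  0.75]
```

View pics/w1.png

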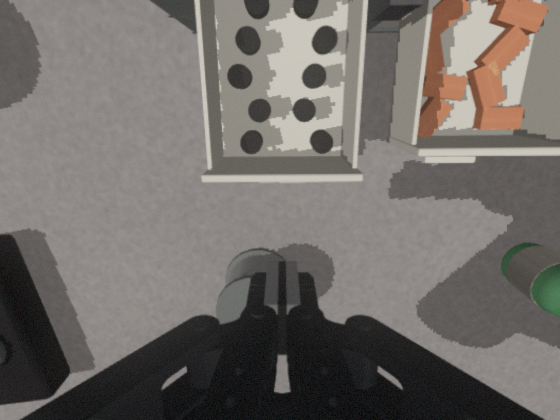

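The wrist view shows the left drawer's front rim at row 177, columns 203–360. The shut fingers are at column 283, so they are centred on the drawer. Now I'll push.

Request:
arm_command(increments=[[[0, 0, 0], [20, -5, 0], 1], [[0, 0, 0], [41, -10, 0], 1], [[0, 0, 0], [62, -15, 0], 1], [[0, 0, 0], [83, -19, 0], 1], [[0, 0, 0], [102, -24, 0], 1]])

```text
clock: 2.15
position: [545.8, 75.3, 86.5]
ee_rot: [-0.699, 0.086, 0.706, 0.08]
contact_force: [0.3, -0.8, 0.1]
gripper_width: -0.2
```

```bash
python3 wp.py -90,100,92
```

```text
t 2.15 cab pos [-102.7   97.4   86.5] approach [-0.011 -0.007 -1.   ] jaw yaw in cab deg 89.8 F cab [ 0.5 -0.7  0.1] w -0.2 j [ 0.43  0.37 -0.31  0.   -0.9   0.9 ]
[-90.0, 100.0, 92.0] delta [13.  -0.4  5.5]
```

Request:
arm_command(increments=[[[0, 0, 0], [4, -1, 4], 1], [[0, 0, 0], [7, -1, 4], 1], [[0, 0, 0], [9, -1, 4], 1], [[0, 0, 0], [11, -1, 4], 1], [[0, 0, 0], [12, -1, 4], 1]])

```text
clock: 2.65
position: [557.5, 74.5, 90.7]
ee_rot: [-0.699, 0.086, 0.706, 0.08]
contact_force: [0.1, 0.5, 0.1]
gripper_width: -0.2
```

```bash
python3 wp.py -90,100,92
```

```text
t 2.65 cab pos [-91.2  99.3  90.7] approach [-0.011 -0.007 -1.   ] jaw yaw in cab deg 89.8 F cab [0.  0.5 0.1] w -0.2 j [ 0.42  0.38 -0.28  0.   -0.92  0.91]
[-90.0, 100.0, 92.0] delta [1.4 0.4 1.3]
```

Request:
arm_command(increments=[[[0, 0, 0], [1, 0, 0], 1], [[0, 0, 0], [2, -0.5, 0], 1], [[0, 0, 0], [3, -0.7, 0], 1], [[0, 0, 0], [4, -0.9, 0], 1], [[0, 0, 0], [4, -0.9, 0], 1]])

```text
clock: 3.15
position: [561.6, 73.6, 90.7]
ee_rot: [-0.699, 0.086, 0.706, 0.08]
contact_force: [-0.4, -0.5, 0.3]
gripper_width: 0.2
```

```bash
python3 - <<'E'
from wp import *
st(); p,d=imaging.get_image("wrist"); cv2.imwrite('pics/w2.png',p)
E
```

```text
t 3.15 cab pos [-87.   99.3  90.7] approach [-0.011 -0.007 -1.   ] jaw yaw in cab deg 89.8 F cab [-0.3 -0.6  0.3] w 0.2 j [ 0.42  0.39 -0.27  0.   -0.92  0.92]
```

View pics/w2.png

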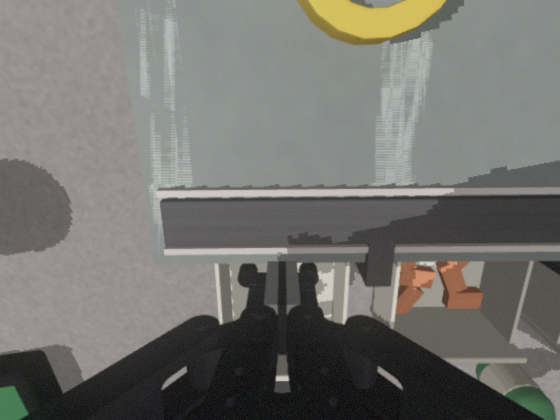

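```bash
python3 - <<'E'
from wp import *
a,da=imaging.get_image("top"); b,db=imaging.get_image("scene")
p=np.hstack([cv2.resize(a[150:330,190:390],None,fx=2,fy=2,interpolation=2),cv2.resize(b[130:310,170:370],None,fx=2,fy=2,interpolation=2)]); cv2.imwrite('pics/c3.png',p)
E
```

```text
(no output)
```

View pics/c3.png

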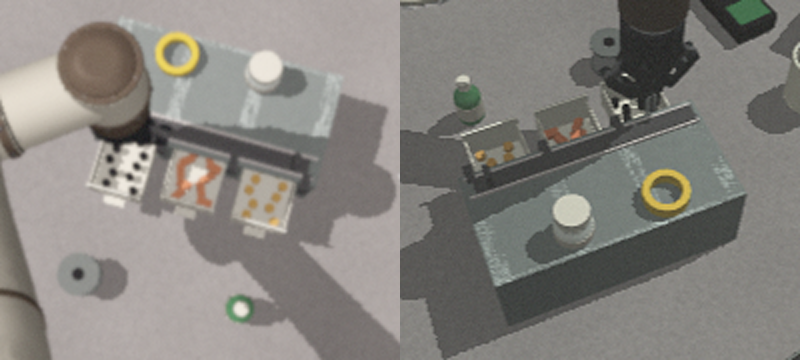

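The drawer did not move: the wrist and top views show the fingers over or inside the left drawer, with no contact force. I'll check the real fingertip height from depth.

```bash
python3 - <<'E'
from wp import *
s=readout.read_state(); p,d=imaging.get_image("wrist"); c=cam("wrist"); K,D,R,e=c
uv=cv2.projectPoints((np.array([s['position']])-e)@R,np.zeros(3),np.zeros(3),K,D)[0].ravel(); print('TCP px',uv, 'cam eye cab',w2c(e).round())
P=w2c(cloud(c,d))
for u,v in((283,260),(283,268),(275,280),(290,280),(283,300),(283,340),(225,270),(225,310),(335,265),(320,265),(345,300),(460,355),(200,220),(200,120)): print(u,v,d[v,u].round(),P[v,u].round())
b,db=imaging.get_image("scene"); Q=w2c(cloud(cam("scene"),db)); X,Y,Z=np.moveaxis(Q,2,0)
m=(X<-70)&(X>-130)&(abs(Y-99)<20); print('scene finger pts', np.c_[X[m],Y[m],Z[m]][::6].round()[:60].tolist())
E
```

```text
TCP px [283.12086675 245.74771512] cam eye cab [ -4. 101. 269.]
283 260 167.0 [-81. 100. 119.]
283 268 147.0 [-76. 100. 138.]
275 280 138.0 [-76. 103. 148.]
290 280 138.0 [-76.  97. 148.]
283 300 124.0 [-75. 100. 162.]
283 340 127.0 [-91. 100. 164.]
225 270 212.0 [-108.  135.   80.]
225 310 211.0 [-131.  135.   90.]
335 265 222.0 [-110.   65.   71.]
320 265 229.0 [-114.   74.   65.]
345 300 195.0 [-116.   64.  101.]
460 355 196.0 [-146.   -1.  112.]
200 220 153.0 [-58. 137. 125.]
200 120 144.0 [-15. 134. 120.]
scene finger pts [[-124.0, 104.0, 477.0], [-118.0, 114.0, 478.0], [-120.0, 103.0, 478.0], [-104.0, 108.0, 487.0], [-100.0, 119.0, 486.0], [-111.0, 98.0, 483.0], [-100.0, 106.0, 488.0], [-98.0, 118.0, 486.0], [-110.0, 92.0, 483.0], [-100.0, 100.0, 488.0], [-96.0, 111.0, 487.0], [-118.0, 85.0, 478.0], [-103.0, 91.0, 485.0], [-96.0, 100.0, 488.0], [-93.0, 111.0, 487.0], [-115.0, 81.0, 479.0], [-99.0, 87.0, 487.0], [-95.0, 98.0, 487.0], [-90.0, 108.0, 488.0], [-86.0, 118.0, 488.0], [-98.0, 85.0, 487.0], [-94.0, 95.0, 487.0], [-88.0, 105.0, 488.0], [-82.0, 115.0, 489.0], [-96.0, 84.0, 486.0], [-88.0, 92.0, 489.0], [-85.0, 104.0, 488.0], [-81.0, 114.0, 487.0], [-91.0, 84.0, 487.0], [-85.0, 93.0, 489.0], [-82.0, 104.0, 488.0], [-75.0, 113.0, 489.0], [-88.0, 85.0, 487.0], [-82.0, 94.0, 488.0], [-80.0, 105.0, 487.0], [-76.0, 116.0, 486.0], [-84.0, 85.0, 488.0], [-79.0, 95.0, 487.0], [-73.0, 104.0, 489.0], [-70.0, 115.0, 488.0], [-80.0, 87.0, 487.0], [-73.0, 96.0, 489.0], [-72.0, 108.0, 486.0], [-74.0, 86.0, 489.0], [-72.0, 98.0, 488.0], [-76.0, 83.0, 487.0], [-71.0, 95.0, 487.0], [-71.0, 87.0, 487.0], [-71.0, 79.0, 484.0], [-73.0, 105.0, 226.0], [-74.0, 103.0, 221.0], [-75.0, 101.0, 217.0], [-75.0, 99.0, 215.0], [-74.0, 98.0, 212.0], [-75.0, 99.0, 207.0], [-75.0, 99.0, 204.0], [-92.0, 107.0, 177.0], [-80.0, 85.0, 196.0], [-90.0, 87.0, 181.0], [-71.0, 114.0, 189.0]]
```

Depth along the fingers puts their visible end at z ≈ 119, while the reported TCP is at z ≈ 91. The fingers therefore skimmed over the 114 mm rim. I'll lift, back off and measure the true tip offset.

Request:
arm_command(increments=[[[0, 0, 0], [0, 0, 30], 1], [[0, 0, 0], [0, 0, 50], 1], [[0, 0, 0], [-50, 12, 50], 1], [[0, 0, 0], [-90, 21, 50], 1], [[0, 0, 0], [-118, 28, 50], 1]])

```text
clock: 3.9
position: [441.0, 101.4, 140.6]
ee_rot: [-0.698, 0.086, 0.706, 0.08]
contact_force: [0.0, 0.9, 0.9]
gripper_width: 0.0
```

```bash
python3 - <<'E'
from wp import *
s=readout.read_state(); st(); p,d=imaging.get_image("wrist"); c=cam("wrist"); K,D,R,e=c
P=w2c(cloud(c,d))
for v in range(225,320,5): print(v,d[v,283].round(),P[v,283].round(), p[v,283])
print(imaging.camera_info("wrist")['T_tool_cam'])
cv2.imwrite('pics/w3.png',np.hstack([p[150:420,150:420],cv2.applyColorMap(np.clip(d/1.6,0,255).astype(np.uint8),2)[150:420,150:420]]))
for n in("scene",):
  b,db=imaging.get_image(n); Q=w2c(cloud(cam(n),db)); q=Q[(abs(Q-w2c(s['position']))<[45,45,70]).all(2)]; o=q[q[:,2].argsort()]; print(n,len(o),o[:25].round().tolist())
E
```

```text
t 3.9 cab pos [-210.8   98.6  140.6] approach [-0.012 -0.007 -1.   ] jaw yaw in cab deg 89.8 F cab [-0.2  0.8  0.9] w 0.0 j [ 0.59  0.15 -0.47 -0.   -0.97  0.75]
225 344.0 [-258.   96.   -1.] [89 90 95]
230 344.0 [-263.   96.    0.] [80 81 85]
235 343.0 [-267.   96.    3.] [79 81 79]
240 343.0 [-272.   96.    5.] [78 78 79]
245 331.0 [-271.   96.   17.] [75 76 77]
250 319.0 [-271.   96.   30.] [64 65 66]
255 299.0 [-266.   97.   49.] [106 109 107]
260 300.0 [-271.   97.   50.] [101 105 102]
265 151.0 [-203.   98.  184.] [38 38 38]
270 145.0 [-202.   98.  190.] [34 39 36]
275 143.0 [-203.   98.  192.] [36 32 37]
280 138.0 [-202.   98.  198.] [29 31 31]
285 134.0 [-202.   98.  202.] [25 24 27]
290 130.0 [-202.   98.  206.] [30 27 29]
295 128.0 [-202.   99.  208.] [29 29 30]
300 125.0 [-202.   99.  212.] [31 30 29]
305 122.0 [-202.   99.  214.] [32 33 35]
310 123.0 [-205.   99.  214.] [35 34 37]
315 124.0 [-207.   99.  214.] [35 33 33]
[[ 6.07803236e-04 -3.17981828e-01  9.48096613e-01 -1.78947608e+02]
 [ 9.99999244e-01  1.20659058e-03 -2.36398797e-04 -7.51409252e-01]
 [-1.06879392e-03  9.48096040e-01  3.17982321e-01 -8.17842100e+01]
 [ 0.00000000e+00  0.00000000e+00  0.00000000e+00  1.00000000e+00]]
scene 78 [[-204.0, 103.0, 178.0], [-203.0, 100.0, 181.0], [-205.0, 92.0, 182.0], [-203.0, 97.0, 182.0], [-201.0, 91.0, 183.0], [-204.0, 100.0, 184.0], [-202.0, 94.0, 184.0], [-207.0, 110.0, 184.0], [-202.0, 102.0, 185.0], [-207.0, 87.0, 186.0], [-202.0, 97.0, 187.0], [-205.0, 89.0, 188.0], [-202.0, 94.0, 188.0], [-205.0, 107.0, 188.0], [-202.0, 91.0, 189.0], [-201.0, 102.0, 189.0], [-216.0, 85.0, 189.0], [-207.0, 87.0, 190.0], [-201.0, 99.0, 191.0], [-203.0, 103.0, 191.0], [-203.0, 94.0, 191.0], [-205.0, 107.0, 191.0], [-204.0, 109.0, 191.0], [-204.0, 89.0, 192.0], [-201.0, 96.0, 192.0]]
```

View pics/w3.png

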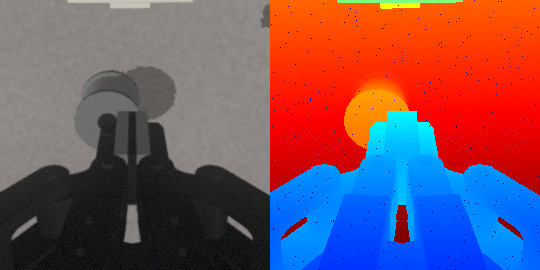

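Both cameras agree: the real fingertips end at z ≈ 181 with the TCP reported at 140.6, about 41 mm short of the stated TCP. The front of the fingers is about 9 mm ahead of the TCP. Before pushing lower, I'll check the forward profile of the gripper body.

```bash
python3 - <<'E'
from wp import *
s=readout.read_state(); t=w2c(s['position'])
for n in("wrist","scene"):
    p,d=imaging.get_image(n); P=w2c(cloud(cam(n),d))-t
    m=(d>0)&(abs(P[...,1])<90)&(abs(P[...,0])<110)&(P[...,2]>25)&(P[...,2]<250); q=P[m]
    print(n,'z: n, X max(98%), Y range')
    for z in range(30,250,10):
        k=q[(q[:,2]>=z)&(q[:,2]<z+10)]
        if len(k)>3: print(z,len(k),np.percentile(k[:,0],[50,98]).round(),np.percentile(k[:,1],[1,99]).round())
E
```

```text
wrist z: n, X max(98%), Y range
30 7 [13. 13.] [-4.  5.]
40 532 [13. 14.] [-11.  15.]
50 795 [10. 14.] [-11.  15.]
60 906 [13. 14.] [-11.  16.]
70 1246 [12. 16.] [-16.  21.]
80 4192 [14. 17.] [-31.  36.]
90 8480 [11. 15.] [-37.  43.]
100 8664 [15. 20.] [-46.  51.]
110 11849 [15. 21.] [-53.  59.]
120 2165 [20. 21.] [-53.  20.]
scene z: n, X max(98%), Y range
40 19 [12. 16.] [-12.  13.]
50 34 [12. 16.] [-13.  13.]
60 25 [11. 17.] [-13.  13.]
70 27 [12. 17.] [-13.  17.]
80 58 [15. 18.] [-29.  33.]
90 106 [14. 18.] [-36.  39.]
100 83 [16. 22.] [-44.  47.]
110 96 [16. 22.] [-54.  57.]
120 132 [16. 22.] [-59.  61.]
130 163 [14. 24.] [-58.  60.]
140 103 [16. 25.] [-41.  41.]
150 36 [13. 17.] [-40.  42.]
160 36 [31. 42.] [-36.  31.]
170 95 [37. 43.] [-35.  32.]
180 101 [37. 44.] [-36.  31.]
190 109 [36. 42.] [-35.  31.]
200 131 [35. 43.] [-35.  32.]
210 119 [33. 43.] [-33.  30.]
220 52 [40. 45.] [-37.  37.]
230 127 [39. 46.] [-38.  36.]
240 130 [39. 46.] [-37.  35.]
```

Now the real tip goes to z ≈ 97, so TCP z = 57. The linkage then clears the bar.

Request:
arm_command(increments=[[[0, 0, 0], [0, 0, -42], 1], [[0, 0, 0], [0, 0, -84], 1], [[0, 0, 0], [19, -4, -84], 1], [[0, 0, 0], [39, -8, -84], 1], [[0, 0, 0], [58, -12, -84], 1]])

```text
clock: 4.6
position: [501.2, 88.8, 55.6]
ee_rot: [-0.697, 0.087, 0.707, 0.079]
contact_force: [-2.7, 0.2, -0.5]
gripper_width: 0.1
```

```bash
python3 wp.py -100,100,57
```

```text
t 4.6 cab pos [-149.3  100.2   55.6] approach [-0.015 -0.008 -1.   ] jaw yaw in cab deg 89.8 F cab [-2.7 -0.4 -0.5] w 0.1 j [ 0.49  0.35 -0.45  0.   -0.79  0.84]
[-100.0, 100.0, 57.0] delta [ 47.9 -11.6   1.4]
```

Contact at -2.7 N, so the drawer is sliding.

Request:
arm_command(increments=[[[0, 0, 0], [11, -3, 1], 1], [[0, 0, 0], [22, -5, 1], 1], [[0, 0, 0], [33, -8, 1], 1], [[0, 0, 0], [42, -10, 1], 1], [[0, 0, 0], [48, -11.5, 1], 1]])

```text
clock: 5.1
position: [549.8, 77.0, 56.6]
ee_rot: [-0.697, 0.087, 0.707, 0.079]
contact_force: [-2.5, 1.0, -1.6]
gripper_width: -0.0
```

```bash
python3 wp.py -92,100,57
```

```text
t 5.1 cab pos [-99.3 100.   56.6] approach [-0.015 -0.008 -1.   ] jaw yaw in cab deg 89.8 F cab [-2.7  0.4 -1.6] w -0.0 j [ 0.43  0.41 -0.33  0.   -0.84  0.9 ]
[-92.0, 100.0, 57.0] delta [ 7.1 -1.6  0.4]
```

Request:
arm_command(increments=[[[0, 0, 0], [1.5, -0.4, 0], 1], [[0, 0, 0], [3, -0.7, 0], 1], [[0, 0, 0], [4.5, -1, 0], 1], [[0, 0, 0], [6, -1.4, 0], 1], [[0, 0, 0], [6, -1.4, 0], 1]])

```text
clock: 5.6
position: [554.8, 75.9, 56.8]
ee_rot: [-0.697, 0.087, 0.708, 0.079]
contact_force: [-4.0, 1.6, 0.4]
gripper_width: -0.2
```

```bash
python3 wp.py -92,100,57
```

```text
t 5.6 cab pos [-94.2 100.   56.8] approach [-0.017 -0.008 -1.   ] jaw yaw in cab deg 89.8 F cab [-4.3  0.7  0.4] w -0.2 j [ 0.43  0.42 -0.32  0.   -0.85  0.91]
[-92.0, 100.0, 57.0] delta [ 2.1 -0.5  0.2]
```

Request:
arm_command(increments=[[[0, 0, 0], [1.5, -0.4, 0], 1], [[0, 0, 0], [2.5, -0.6, 0], 1], [[0, 0, 0], [3.5, -0.8, 0], 1], [[0, 0, 0], [4, -1, 0], 1], [[0, 0, 0], [4, -1, 0], 1]])

```text
clock: 6.1
position: [554.4, 75.8, 56.8]
ee_rot: [-0.694, 0.087, 0.71, 0.079]
contact_force: [-12.9, 6.7, 6.6]
gripper_width: 0.0
```

```bash
python3 wp.py -200,100,57 -200,0,57
```

```text
t 6.1 cab pos [-94.5  99.8  56.8] approach [-0.024 -0.008 -1.   ] jaw yaw in cab deg 89.8 F cab [-14.1   3.6   6.6] w 0.0 j [ 0.42  0.43 -0.31 -0.   -0.86  0.91]
[-200.0, 100.0, 57.0] delta [-102.6   24.4    0.2]
[-200.0, 0.0, 57.0] delta [-125.6  -72.9    0.2]
```

The left drawer is home: it stalled at TCP x = -94.4 with 14 N. Next the middle one.

Request:
arm_command(increments=[[[0, 0, 0], [-45, 10, 0], 1], [[0, -1, 0], [-88, 21, 0], 1], [[0, -1, 0], [-97, -15, 0], 1], [[0, -1, 0], [-107, -55, 0], 1], [[0, -1, 0], [-111, -76, 0], 1]])

```text
clock: 6.6
position: [443.1, -1.1, 57.6]
ee_rot: [-0.701, 0.085, 0.703, 0.08]
contact_force: [0.1, -0.2, -0.7]
gripper_width: -0.1
```

```bash
python3 wp.py -185,0,57 -100,0,57
```

```text
t 6.6 cab pos [-185.2   -0.6   57.6] approach [-0.004 -0.008 -1.   ] jaw yaw in cab deg 89.9 F cab [ 0.2 -0.2 -0.7] w -0.1 j [ 0.37  0.24 -0.61  0.01 -0.73  0.96]
[-185.0, 0.0, 57.0] delta [ 0.3  0.5 -0.6]
[-100.0, 0.0, 57.0] delta [ 83.  -19.   -0.6]
```

Request:
arm_command(increments=[[[0, 0, 0], [17, -4, 0], 1], [[0, 0, 0], [34, -8, 0], 1], [[0, 0, 0], [51, -12, 0], 1], [[0, 0, 0], [67, -15, 0], 1], [[0, 0, 0], [80, -18.5, 0], 1]])

```text
clock: 7.1
position: [523.9, -19.8, 58.1]
ee_rot: [-0.701, 0.085, 0.703, 0.08]
contact_force: [-2.0, 2.2, 0.7]
gripper_width: -0.1
```

```bash
python3 wp.py -92,0,57
```

```text
t 7.1 cab pos [-102.2   -0.2   58.1] approach [-0.004 -0.008 -1.   ] jaw yaw in cab deg 89.9 F cab [-2.5  1.7  0.7] w -0.1 j [ 0.28  0.36 -0.42  0.01 -0.79  1.05]
[-92.0, 0.0, 57.0] delta [10.  -2.1 -1.1]
```

Request:
arm_command(increments=[[[0, 0, 0], [3, -0.7, 0], 1], [[0, 0, 0], [5, -1.2, 0], 1], [[0, 0, 0], [7, -1.6, 0], 1], [[0, 0, 0], [9, -2.1, 0], 1], [[0, 0, 0], [11, -2.5, 0], 1]])

```text
clock: 7.6
position: [532.5, -22.0, 58.0]
ee_rot: [-0.7, 0.086, 0.705, 0.08]
contact_force: [-10.7, 6.0, 7.1]
gripper_width: 0.4
```

```bash
python3 wp.py -92,0,57
```

```text
t 7.6 cab pos [-93.3  -0.4  58. ] approach [-0.008 -0.008 -1.   ] jaw yaw in cab deg 89.9 F cab [-11.8   3.4   7.1] w 0.4 j [ 0.27  0.38 -0.39  0.01 -0.81  1.07]
[-92.0, 0.0, 57.0] delta [ 1.4  0.1 -1. ]
```

Request:
arm_command(increments=[[[0, 0, 0], [-45, 10, 0], 1], [[0, 0, 0], [-88, 21, 0], 1], [[0, 0, 0], [-97, -15, 0], 1], [[0, 0, 0], [-107, -55, 0], 1], [[0, 0, 0], [-112, -76, 0], 1]])

```text
clock: 8.1
position: [420.0, -99.2, 58.6]
ee_rot: [-0.7, 0.085, 0.704, 0.079]
contact_force: [0.1, -0.1, 0.2]
gripper_width: 0.0
```

```bash
python3 wp.py -185,-100,57 -102,-100,57
```

```text
t 8.1 cab pos [-185.1 -101.3   58.6] approach [-0.007 -0.008 -1.   ] jaw yaw in cab deg 89.9 F cab [ 0.1 -0.1  0.2] w 0.0 j [ 0.15  0.22 -0.63  0.01 -0.72  1.18]
[-185.0, -100.0, 57.0] delta [ 0.4  1.3 -1.6]
[-102.0, -100.0, 57.0] delta [ 81.2 -17.8  -1.6]
```

Request:
arm_command(increments=[[[0, 0, 0], [17, -4, 0], 1], [[0, 0, 0], [34, -8, 0], 1], [[0, 0, 0], [51, -11, 0], 1], [[0, 0, 0], [67, -14.5, 0], 1], [[0, 0, 0], [80, -17.5, 0], 1]])

```text
clock: 8.6
position: [499.6, -117.3, 58.5]
ee_rot: [-0.7, 0.086, 0.705, 0.079]
contact_force: [-2.7, -0.7, 1.4]
gripper_width: 0.2
```

Request:
arm_command(increments=[[[0, 0, 0], [3, -0.7, 0], 1], [[0, 0, 0], [5, -1.2, 0], 1], [[0, 0, 0], [7, -1.6, 0], 1], [[0, 0, 0], [9, -2.1, 0], 1], [[0, 0, 0], [11, -2.5, 0], 1]])

```text
clock: 9.1
position: [509.5, -119.7, 58.4]
ee_rot: [-0.699, 0.086, 0.706, 0.079]
contact_force: [-6.4, 2.7, 3.6]
gripper_width: -0.2
```

```bash
python3 wp.py -92,-100,57
```

```text
t 9.1 cab pos [ -93.2 -100.8   58.4] approach [-0.011 -0.008 -1.   ] jaw yaw in cab deg 89.9 F cab [-6.9  1.1  3.6] w -0.2 j [ 0.08  0.36 -0.42  0.01 -0.8   1.25]
[-92.0, -100.0, 57.0] delta [ 1.3  0.5 -1.4]
```

Request:
arm_command(increments=[[[0, 0, 0], [1.5, -0.4, 0], 1], [[0, 0, 0], [2.5, -0.6, 0], 1], [[0, 0, 0], [3, -0.7, 0], 1], [[0, 0, 0], [3, -0.7, 0], 1], [[0, 0, 0], [3, -0.7, 0], 1]])

```text
clock: 9.6
position: [509.2, -119.8, 58.3]
ee_rot: [-0.697, 0.086, 0.708, 0.079]
contact_force: [-8.8, 4.6, 6.5]
gripper_width: -0.1
```

Request:
arm_command(increments=[[[0, 0, 0], [-30, 7, 0], 1], [[0, 0, 0], [-60, 14, 0], 1], [[0, 0, 0], [-60, 14, 45], 1], [[0, 0, 0], [-60, 14, 90], 1], [[0, 0, 0], [-60, 14, 120], 1]])

```text
clock: 10.1
position: [451.2, -105.8, 182.1]
ee_rot: [-0.699, 0.085, 0.705, 0.079]
contact_force: [0.7, 0.1, 0.3]
gripper_width: -0.0
```

```bash
python3 - <<'E'
from wp import *
st(); p,d=imaging.get_image("wrist"); cv2.imwrite('pics/w4.png',p); P=w2c(cloud(cam("wrist"),d)); X,Y,Z=np.moveaxis(P,2,0)
m=(d>0)&(Z>131)&(Z<152)&(X<-30)&(X>-90)&(Y<-60)&(Y>-160); q=P[m]; print('tab w',len(q),np.percentile(q,[2,50,98],axis=0).round(1))
for n in("top","scene"):
    p,d=imaging.get_image(n); P=w2c(cloud(cam(n),d)); X,Y,Z=np.moveaxis(P,2,0)
    for y in(100,0,-100):
        m=(d>0)&(abs(Y-y)<30)&(X>-180)&(X<-84)&(Z>50)&(Z<118); print(n,y,m.sum(),np.percentile(X[m],[1,10,50]).round(1) if m.sum() else '')
    for nm,lo in (('jar/tape',(0,-160)),):
        m=(d>0)&(Z>130)&(X>-30)&(X<90)&(abs(Y)<165)&(Z<185)
        k,l,s,_=cv2.connectedComponentsWithStats(m.astype(np.uint8))
        for j in range(1,k):
            if s[j,4]>15: print(n,P[l==j].mean(0).round(), P[l==j].min(0).round(),P[l==j].max(0).round())
E
```

```text
t 10.1 cab pos [-153.2 -100.6  182.1] approach [-0.01  -0.008 -1.   ] jaw yaw in cab deg 90.0 F cab [0.7 0.2 0.3] w -0.0 j [ 0.13  0.12 -0.39  0.01 -1.07  1.21]
tab w 2505 [[ -81.5 -148.   131. ]
 [ -55.2 -103.1  131.5]
 [ -41.8  -61.7  151.6]]
top 100 5 [-87.5 -87.1 -85.5]
top 0 0 
top -100 0 
top [ 44.  68. 137.] [ 15.  39. 130.] [ 75.  97. 143.]
top [ 43. -53. 166.] [ 24. -77. 130.] [ 69. -29. 181.]
scene 100 0 
scene 0 0 
scene -100 0 
scene [ 46.  66. 137.] [ 14.  37. 130.] [ 74.  96. 143.]
scene [ 56. -56. 164.] [ 26. -78. 130.] [ 74. -30. 179.]
```

View pics/w4.png

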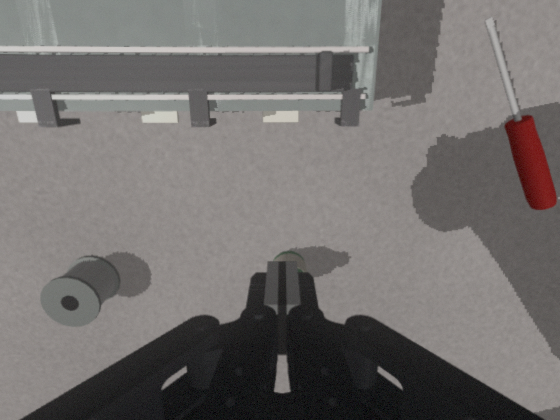

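The wrist view shows all three upper drawers shut, with only their lips visible at (30,115), (160,115) and (282,115). The lugs are beside them at columns 45, 200 and 350, and the tab is at (325,70). Next I'll locate the tab.

```bash
python3 - <<'E'
from wp import *
c=cam("wrist"); st()
for z in (148,126): print(z,w2c(onz(c,[[318,60],[332,60],[325,53],[325,88],[354,70]],z)).round(1).tolist())
for p in([-57,-170,190],[-57,-152,92]): go(p)
E
```

```text
t 10.25 cab pos [-152.8 -100.3  181.1] approach [-0.009 -0.007 -1.   ] jaw yaw in cab deg 89.9 F cab [ 0.6  1.4 -0.8] w -0.0 j [ 0.13  0.12 -0.39  0.01 -1.07  1.21]
148 [[-52.7, -120.4, 148.0], [-52.7, -128.3, 148.0], [-49.1, -124.2, 148.0], [-67.6, -125.0, 148.0], [-57.9, -141.2, 148.0]]
126 [[-50.9, -122.7, 126.0], [-50.9, -131.5, 126.0], [-46.9, -126.9, 126.0], [-67.3, -127.8, 126.0], [-56.7, -145.7, 126.0]]
[-57, -170, 190] delta [ 77.2 -89.9   8.9]
[-57, -152, 92] delta [ 81.4 -72.3 -89.1]
```

Request:
arm_command(increments=[[[0, 0, 0], [30, -35, 0], 1], [[0, 0, 0], [60, -70, 0], 1], [[0, 0, 0], [75.5, -87.5, 0], 1], [[0, 0, 0], [75.5, -87.5, -20], 1], [[0, 0, 0], [75.5, -87.5, -50], 1]])

```text
clock: 10.75
position: [528.7, -194.0, 130.3]
ee_rot: [-0.701, 0.086, 0.704, 0.08]
contact_force: [0.1, -0.3, -0.6]
gripper_width: 0.3
```

```bash
python3 wp.py -59,-168,97 -59,-100,97
```

```text
t 10.75 cab pos [ -57.5 -168.6  130.3] approach [-0.006 -0.007 -1.   ] jaw yaw in cab deg 89.9 F cab [ 0.1 -0.2 -0.6] w 0.3 j [-0.06  0.34 -0.24  0.01 -1.    1.39]
[-59.0, -168.0, 97.0] delta [ -1.4   1.  -33.3]
[-59.0, -100.0, 97.0] delta [ 14.3  67.1 -33.3]
```

Down and a first approach, 25 mm along cabinet +y.

Request:
arm_command(increments=[[[0, 0, 0], [-1.4, 0.6, -20], 1], [[0, 0, 0], [-1.4, 0.6, -33], 1], [[0, 0, 0], [0.5, 8, -33], 1], [[0, 0, 0], [2.5, 16, -33], 1], [[0, 0, 0], [5, 26, -33], 1]])

```text
clock: 11.25
position: [534.4, -167.5, 97.9]
ee_rot: [-0.701, 0.086, 0.704, 0.08]
contact_force: [-0.1, -2.5, -2.4]
gripper_width: 0.2
```

```bash
python3 wp.py -59,-115,97 -59,-93,97
```

```text
t 11.25 cab pos [ -58.  -141.5   97.9] approach [-0.004 -0.008 -1.   ] jaw yaw in cab deg 89.9 F cab [ 0.5 -2.5 -2.4] w 0.2 j [-0.01  0.37 -0.29  0.01 -0.92  1.34]
[-59.0, -115.0, 97.0] delta [ 5.1 26.  -0.9]
[-59.0, -93.0, 97.0] delta [10.2 47.4 -0.9]
```

Request:
arm_command(increments=[[[0, 0, 0], [2, 8, 0], 1], [[0, 0, 0], [4, 17, 0], 1], [[0, 0, 0], [6, 26, 0], 1], [[0, 0, 0], [8, 34, 0], 1], [[0, 0, 0], [9, 40, 0], 1]])

```text
clock: 11.75
position: [544.1, -126.7, 98.4]
ee_rot: [-0.701, 0.085, 0.703, 0.08]
contact_force: [-0.5, -3.1, 0.3]
gripper_width: 0.2
```

Request:
arm_command(increments=[[[0, 0, 0], [0.5, 2, 0], 1], [[0, 0, 0], [1, 4, 0], 1], [[0, 0, 0], [1.4, 6, 0], 1], [[0, 0, 0], [1.8, 8, 0], 1], [[0, 0, 0], [1.8, 8, 0], 1]])

```text
clock: 12.25
position: [544.2, -125.0, 98.6]
ee_rot: [-0.7, 0.089, 0.704, 0.076]
contact_force: [-0.3, -25.8, -2.2]
gripper_width: -0.2
```

```bash
python3 wp.py
```

```text
t 12.25 cab pos [-58.3 -97.9  98.6] approach [-0.008 -0.017 -1.   ] jaw yaw in cab deg 89.9 F cab [  5.6 -25.2  -2.2] w -0.2 j [ 0.07  0.36 -0.3   0.02 -0.92  1.25]
```

The bar hit a hard stop at 25 N. I'll back off, lift and verify.

Request:
arm_command(increments=[[[0, 0, 0], [-3, -14, 0], 1], [[0, 0, 0], [-5, -22, 0], 1], [[0, 0, 0], [-5, -22, 45], 1], [[0, 0, 0], [-40, -14, 85], 1], [[0, 0, 0], [-85, -4, 85], 1]])

```text
clock: 12.75
position: [463.9, -128.6, 188.3]
ee_rot: [0.704, -0.088, -0.7, -0.077]
contact_force: [-1.1, 0.8, 0.7]
gripper_width: 0.2
```

```bash
python3 - <<'E'
from wp import *
st(); p,d=imaging.get_image("wrist"); cv2.imwrite('pics/w5.png',p)
for n in("top","scene"):
    f=np.load(n+'0.npz'); p,d=imaging.get_image(n); c=cam(n)
    for k,dd in(('0',f['d']),('1',d)):
        P=cloud(c,dd); q=w2c(P)
        for nm,(x,y),r,lo in(('reel',(382,138),50,25),('bottle',(348,-90),40,25)):
            m=(dd>0)&(abs(P[...,0]-x)<r)&(abs(P[...,1]-y)<r)&(P[...,2]>lo)&(P[...,2]<100); print(n,k,nm,m.sum(),P[m].mean(0).round(1))
        for nm,y in(('tape',67),('jar',-54)):
            m=(dd>0)&(q[...,2]>130)&(q[...,2]<182)&(abs(q[...,1]-y)<35)&(abs(q[...,0]-48)<40); print(n,k,nm,m.sum(),q[m].mean(0).round(1))
E
```

```text
t 12.75 cab pos [-135.5 -119.9  188.3] approach [ 0.004 -0.017 -1.   ] jaw yaw in cab deg 89.9 F cab [-1.3  0.5  0.7] w 0.2 j [ 0.08  0.14 -0.36  0.02 -1.07  1.25]
top 0 reel 361 [382.2 137.5  49.6]
top 0 bottle 174 [345.3 -87.3  62.6]
top 0 tape 213 [ 44.6  68.2 137.4]
top 0 jar 298 [ 43.1 -53.  165.8]
top 1 reel 224 [382.5 147.3  50. ]
top 1 bottle 174 [345.3 -87.3  63.1]
top 1 tape 213 [ 44.4  68.4 137.3]
top 1 jar 295 [ 43.1 -53.  166.2]
scene 0 reel 292 [385.1 133.7  47.3]
scene 0 bottle 228 [353.3 -93.4  57.1]
scene 0 tape 285 [ 46.5  65.7 137.3]
scene 0 jar 452 [ 55.6 -56.  163.8]
scene 1 reel 294 [385.2 133.9  47.2]
scene 1 bottle 199 [354.6 -93.8  52.8]
scene 1 tape 280 [ 46.1  66.1 137.5]
scene 1 jar 452 [ 55.7 -56.1 163.7]
```

View pics/w5.png

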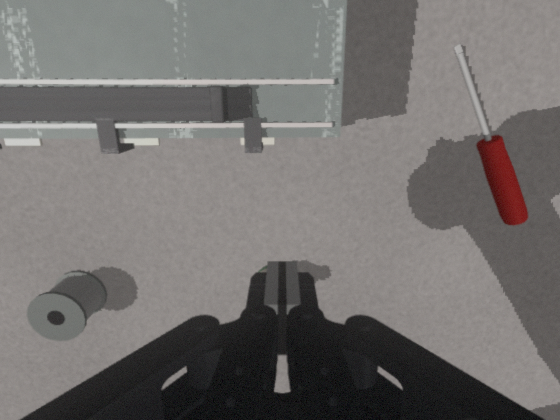

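The wrist view shows the lugs standing in front of the drawer centres (lug at column 253, lip at 241–274), all drawers flush and the tab at (217,100). A quick numeric check of the bar travel comes first, then I hand in.

```bash
python3 - <<'E'
from wp import *
c=cam("wrist")
print('tab',w2c(onz(c,[[210,90],[224,90]],148)).round(1).tolist(),'bar end',w2c(onz(c,[[252,100]],126)).round(1).tolist(),'lugs',w2c(onz(c,[[253,121],[108,121]],126)).round(1).tolist())
E
```

```text
tab [[-58.0, -78.2, 148.0], [-58.0, -86.5, 148.0]] bar end [[-64.0, -101.4, 126.0]] lugs [[-77.3, -101.7, 126.0], [-77.5, -5.4, 126.0]]
```

Measured tab travel is about 42–44 mm, a little under what I expected. I'll compare the lugs with the lips in the same picture at close range.

```bash
python3 - <<'E'
from wp import *
p=cv2.imread('pics/w5.png'); c=cam("wrist")
q=cv2.imread('pics/w4.png')
a=cv2.resize(p[70:170,80:350],None,fx=2.9,fy=2.9,interpolation=cv2.INTER_CUBIC); b=cv2.resize(q[40:140,130:400],None,fx=2.9,fy=2.9,interpolation=cv2.INTER_CUBIC)
cv2.imwrite('pics/c6.png',np.vstack([a,b]))
E
```

```text
(no output)
```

View pics/c6.png

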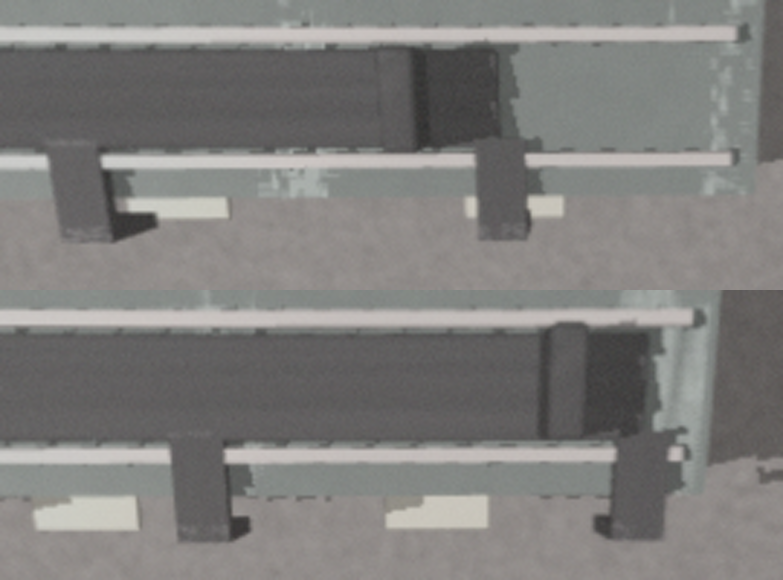

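```bash
python3 - <<'E'
from wp import *
i=imaging.camera_info("wrist"); T=np.array(i['T_tool_cam']); c5=cam("wrist")
Rt=Ro.from_quat([-.699,.085,.705,.079]).as_matrix(); pos=c2w([-152.8,-100.3,181.5]); c4=(c5[0],c5[1],Rt@T[:3,:3],Rt@T[:3,3]+pos)
def y(c,o,pts,z): 
    return w2c(onz(c,[[o[0]+a/2.9,o[1]+b/2.9] for a,b in pts],z))[:,:2].round(1).tolist()
o5=(80,70);o4=(130,40-100)
for nm,c,o,L in(('w5',c5,o5,dict(lugR=([(480,238),(527,238)],98),lugRtop=([(476,142),(525,142)],126),lugM=([(62,238),(112,238)],98),lipR=([(465,216),(563,216)],66),lipM=([(229,218)],66),cabR=([(748,170)],120),tab=([(385,75),(416,75)],148),barend=([(498,100)],126))),
 ('w4',c4,o4,dict(lugR=([(612,538),(661,538)],98),lugM=([(178,540),(229,540)],98),lipR=([(387,527),(488,527)],66),lipM=([(35,528),(138,528)],66),cabR=([(707,470)],120),tab=([(552,370),(586,370)],148),barend=([(648,390)],126)))):
    for k,(p,z) in L.items(): print(nm,k,y(c,o,p,z))
E
```

```text
w5 lugR [[-102.6, -93.4], [-102.7, -105.9]]
w5 lugRtop [[-76.0, -95.8], [-76.0, -107.1]]
w5 lugM [[-102.5, 16.6], [-102.5, 3.6]]
w5 lipR [[-101.2, -86.3], [-101.3, -115.3]]
w5 lipM [[-101.8, -16.8]]
w5 cabR [[-83.0, -160.2]]
w5 tab [[-61.3, -79.6], [-61.3, -86.0]]
w5 barend [[-66.8, -101.1]]
w4 lugR [[-93.3, -144.5], [-93.3, -157.1]]
w4 lugM [[-93.9, -33.0], [-93.8, -46.0]]
w4 lipR [[-93.1, -85.2], [-93.1, -114.3]]
w4 lipM [[-93.6, 15.3], [-93.5, -13.9]]
w4 cabR [[-76.1, -161.6]]
w4 tab [[-56.6, -121.8], [-56.6, -128.5]]
w4 barend [[-59.3, -145.5]]
```

```bash
python3 - <<'E'
from wp import *
st()
for n in("scene","top"):
    f=np.load(n+'0.npz'); p,d=imaging.get_image(n); c=cam(n)
    for k,dd in((0,f['d']),(1,d)):
        q=w2c(cloud(c,dd)); m=(dd>0)&(q[...,2]>132)&(q[...,2]<152)&(q[...,0]<-42)&(q[...,0]>-74)&(q[...,1]<-60)&(q[...,1]>-150)
        print(n,k,m.sum(),q[m].mean(0).round(1),np.percentile(q[m][:,1],[5,50,95]).round(1) if m.sum() else '')
p,d=imaging.get_image("wrist"); c=cam("wrist"); q=w2c(cloud(c,d))
m=(d>0)&(q[...,2]>140)&(q[...,2]<156)&(q[...,0]<-40)&(q[...,0]>-85)&(q[...,1]<-50); print('w',m.sum(),q[m].mean(0).round(1),np.percentile(q[m][:,1],[5,95]).round(1))
m=(d>0)&(q[...,2]>100)&(q[...,2]<128)&(q[...,0]<-84)&(q[...,0]>-110); ys=np.sort(q[m][:,1]); 
for g in np.split(ys,np.where(np.diff(ys)>4)[0]+1):
    if len(g)>30: print('lug',len(g),np.percentile(g,[3,50,97]).round(1))
E
```

```text
t 12.9 cab pos [-142.4 -120.8  184.5] approach [-0.006 -0.015 -1.   ] jaw yaw in cab deg 89.9 F cab [ 1.5 -0.   0.3] w 0.0 j [ 0.08  0.14 -0.37  0.02 -1.07  1.25]
scene 0 36 [ -54.6 -127.   145.7] [-130.7 -127.  -123.3]
scene 1 39 [-54.4 -81.3 144.8] [-84.7 -81.1 -77.6]
top 0 32 [ -58.6 -121.3  144.6] [-128.7 -124.4  -95. ]
top 1 0 [nan nan nan] 
w 551 [-58.5 -80.2 146.7] [-83.7 -76.4]
lug 198 [-105.7 -100.4  -94.2]
lug 347 [-6.5 -3.   5.7]<stdin>:7: RuntimeWarning: Mean of empty slice.
  ret = um.true_divide(
```

The clouds agree. The tab travelled 45.7 mm from a start of 0–5 mm, and the lugs are centred at y ≈ -100 and ≈ 0, which is the locked position. The robot is clear of everything, so I'm handing in.

```bash
python3 -c "
from bench import arm; print(arm.job_done())"
```

```text
the job is handed in; nothing more can be done
None
```

The cabinet is shut and locked, and the job is handed in. I pushed the left, middle and right drawers home, each to a firm stop at 7–14 N. Then I pushed the bar left by its tab to its hard stop at 25 N, and backed the arm clear.

**Failed first push:** my first push at the left drawer passed over it without moving anything. The real fingertips end about 40 mm short of the stated TCP; two cameras agreed on this. I allowed for that offset in every later push.

**Last checks:**
- **Drawers:** the camera depth showed none of the three standing out, checked before I pushed the bar. The last wrist picture still shows them flush.
- **Bar:** the lugs stand at cabinet y ≈ -100 and ≈ 0 mm, in front of the right and middle drawers; the left lug was not measured.
- **Bar travel:** the scene camera puts the tab's travel at about 46 mm, which fits a start of up to 5 mm and the stop at 50. Rougher estimates from single wrist pictures gave 42–50 mm, so they disagreed slightly.
- **Bystanders:** the reel, bottle, tape roll and jar are where they began, to within about 2 mm. The top camera's view of the reel was partly hidden by the arm and read 10 mm off, but the scene camera showed no change. I didn't re-measure the mug, multimeter or screwdriver; the arm worked well away from them.

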